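# Hold the note clip open over the stock card

## Task

Stand the stock card, on its steel foot, in the middle of the gap between the two stock bins, its card in line with the bins' low front walls (the side facing the robot), and let go of it. Then squeeze the tails of the large spring clip parked on the clip rail so that its jaws spread wide, lift it off, and hold it gaping over the middle of the card's top edge, one jaw hanging about 20 mm down on either side and neither touching the card, ready for me to slip a note in. Finish while still holding the clip open there, and leave everything else where it is.

Things in the scene. Friction and masses are not known exactly. Their poses are not given: they have to be found in the camera images.
- bins: Two open blue stock bins on one steel back strip, fixed. Each 150 deep, 120 wide, 75 high (front wall 42); the gap between them is 170 wide. Strip at x +151 to +157, 50 high, 430 long. Origin on the table, mid-gap, on the line of the front walls; x points back into the gap (away from the robot within 0.25 rad), y from bin to bin, z up.
- gap (a point): Where the card stand belongs: middle of the gap on the front line of the bins, table height (same point as the origin of bins).
- stand: Stock card: stiff upright white card 8 thick (x), 100 wide (y), 90 high, on a dark steel foot 60 (x) by 110 (y) by 10 high; card's top edge 100 above the underside. Loose, about 0.3 kg. Origin: centre of the foot's underside; x square to the card, y along it. Starts left or right in front of the bins, turned up to 0.4 rad. Pick it up by the upper card; it may face either way when placed.
- rail: Clip rail, fixed: plate 8 thick (x), 180 long (y), top edge 70 above the table, on a foot 80 by 180. Origin on the table under its middle. Two small fixed clips (reaching 100 above the table) sit 80 either side of the middle; the large clip bites its top edge within 30 of the middle. On the other side from the stock card, turned up to 0.4 rad.
- clip: Large spring clip, 101 high, 24 wide, 80 g: two mirrored levers, jaws down, tails up. Origin on the pivot, parked 111 above the table; y along pivot and rail, x the way it spreads. Flat tails 8 to 46 above the pivot, parked in a V about 50 wide; squeezed along x to the stop (12 N; 30 N holds firmly) upright, parallel, 30 wide. Jaws end 55 below the pivot, open evenly to 29. Shuts if let go.
- tip_a (a point): Lower inner end of the pad on the jaw at the clip's -x side, 55 below the pivot.
- tip_b (a point): Lower inner end of the pad on the jaw at the clip's +x side, 55 below the pivot.
- clip_a (a joint): Turn of the lever whose jaw is at -x, rad: 0 jaws shut, 0.08 parked on the rail, 0.30 at the stop (wide open).
- clip_b (a joint): The same for the lever whose jaw is at +x: 0 shut, 0.08 parked, 0.30 at the stop (wide open).
- jar: Bystander: clear jar with white lid, 52 across, 58 high, in the back of the gap. Origin at centre of underside.
- can: Bystander: can 50 across, 68 high, on the table in front of the bins, between rail and card. Origin at centre of underside.
- tape: Bystander: tape roll 100 across, 48 high, lying right of the bins.
- carton: Bystander: cardboard box 150 x 120 x 90 high, left of the bins.
- pot: Bystander: grey cup 70 across, 90 high, far left.
- scanner: Bystander: hand scanner about 150 long, 34 high, lying far right.
- tray: Bystander: empty blue tray 140 x 100 x 45 high, far right.

How it is judged:
By the outcome, as a careful person would: the job done as asked, in the order asked, and still so for the second after the job is handed in, while the arm keeps its last pose, push and grip.
It also fails if it takes over 54 s, if anything falls off the work surface, if the arm or the gripper's body presses on something with over 40 N, if the wrist force passes 120 N, or if a joint passes its speed limit or range.

## Robot

A 7-joint arm with a two-finger parallel gripper is mounted at the origin on the work surface. World frame = base frame: x ahead of the robot, y to its left, z up, the work surface at z = 0. Lengths are in m, angles in rad, forces in N, time in s.
With the tool pointing down it reaches from about 0.4 to 0.85 m from the base axis. Payload 4.5 kg.
Tool frame: the origin (TCP) lies midway between the tips of the shut fingers; the grasp point (between the pads) lies 19 mm behind it; z points along the fingers, y is the direction in which the jaws open and shut (so a half turn about z gives the same grasp; the last joint's range is limited). The gripper opens to 88 mm and grips with 3 to 60 N. Pads are 18 mm wide; open, the fingers measure 123 mm over their backs; the gripper's body (75 mm by 187 mm) begins 45 mm behind the grasp point.
Start: joints at [1.325, 0.689, -0.195, 1.565, 0.157, 0.902, -0.215], TCP at [0.173, -0.601, 0.239] pointing down, gripper open.
Joint ranges: [-3.01, 3.01], [-0.46, 2.08], [-1.47, 1.51], [0.13, 2.56], [-1, 4.14], [0.04, 2.09], [-2.66, 2.66]. Speed limits (rad/s): [2.57, 2.57, 3.14, 3.14, 3.14, 3.14, 3.14].

## Interface

Orientations are given as a unit quaternion [x, y, z, w].
In Python, from plant import get_state, snapshot, finish_job, regions_of gives the robot as it stands.
- The arm moves only by the tool send_rows, never from a script. Its argument "series" is a list of rows, each an object of numbers: "grip": the opening, from 0 (shut) to 1 (fully open); "dx", "dy", "dz": the shift along the tool's x, y, z in mm; "turn": the turn about the tool's z in rad. A call has 1 to 20 rows; each row shifts and turns the commanded pose from where the row before left it, along the tool's axes as they then stand; what a row does not reach is not made up. A row lasts 1/10 s, in which the tool goes at most 50 mm and 8.59 degrees, less where a joint would pass 70% of its speed; a pose out of reach is approached as far as the arm can. A call is refused whole if a number of a shift passes 50 or a number of a turn 0.15, either way. A call with a gripper value outside its range is refused whole. The fingers move at their own pace and stop on an object; "force" is the grip in N (left out, the last holds). Time passes only in rows, so rows that do not move let the fingers close. It gives the time, the measured TCP pose, the force and the opening at its end, in the units of the state.
- get_state(): the state, without advancing time (a new reading comes with each control period).
- snapshot(name): name is "scene" or "side" or "wrist"; returns a dict with "img" (480x640x3 uint8, red, green, blue), "depth" (480x640 float32, m along the optical axis (not along the pixel's ray), 0 where there is no reading), "fov_y" (degrees; the focal length in pixels is half the picture's height over the tangent of half this angle, whatever the lens; pixels are square), "cx", "cy" (the principal point, pixels), "R" (3x3) and "t" (3): a world point X has camera coordinates R X + t. Camera axes: x right, y down, z forward; pixel columns grow to the right and rows downward; lengths in m; the calibration is good to about 2 mm. A picture is of the moment at which its call begins.
- finish_job(): hands the job in, once; it reports no verdict.
Trained networks look in a picture, given as the dict that the camera call returned (one of the last four; its "shot" number tells which), for a name from the list of things; names that differ only in an ending like _2 or _b are one class to them, and where a whole thing is asked for, a point or a joint stands for the part that bears it (a point fixed in the world has none). Each returns a list of dicts, best first, with "score" (0 to 1); they miss things now and then, are a little off and sometimes report something else, mostly with a low value. They report only what shows in the picture. A call takes as long as a camera call.
- regions_of(picture, target): "pixels" (480x640 bool, what is visible of it) and "extent" ([left, top, right, bottom] in pixels, round what is visible of it).
The state is a dict: "clock": time; "q": joint angles; "qd": joint speeds; "joint_torque": joint torques, N m; "tool_pos": TCP position; "eef_rot": TCP orientation; "contact_force": force on the tool from outside, world axes, zero at the start; "moment": the same for the moment, N m; "opening": opening from 0.0 (shut) to 1.0 (fully open).
Only numpy, scipy, OpenCV 4.12 (cv2) and the standard library are available. Lean on these libraries where they do the work, as an engineer would, in place of code of your own. Each camera call takes 0.05 s, during which the arm holds its last target.

## Working session

There is one attempt and no reset: what is moved stays moved. The work goes in short steps, Python scripts to look and compute and a tool call to move; the robot and the scene stay as the last step left them, time stands still between calls to the robot, and variables do not carry over. Pictures are saved under pics/ and viewed, and the job is handed in when it is done.

Besides the shell and the picture viewer there is one more tool, called after "Call:" as name(argument=value, ...), one argument or row to a line, values as JSON. send_rows: Moves the arm, as the interface text tells. Its arguments: {"type":"object","properties":{"series":{"type":"array","items":{"type":"object","properties":{"grip":{"type":"number"},"dx":{"type":"number"},"dy":{"type":"number"},"dz":{"type":"number"},"turn":{"type":"number"}}}},"force":{"type":"number"}},"required":["series"]}

```bash
ls; mkdir -p pics; cat > h.py <<'E'
import numpy as np, cv2
from plant import get_state, snapshot, finish_job, regions_of
def save(p,n): cv2.imwrite('pics/'+n+'.png',p['img'][:,:,::-1])
def cloud(p):
    f=240/np.tan(np.radians(p['fov_y'])/2)
    d=p['depth']; v,u=np.mgrid[0:480,0:640]
    c=np.stack([(u-p['cx'])/f*d,(v-p['cy'])/f*d,d],-1)
    return (c-np.array(p['t']))@np.array(p['R'])
def proj(p,X):
    f=240/np.tan(np.radians(p['fov_y'])/2)
    c=np.array(X)@np.array(p['R']).T+np.array(p['t'])
    return np.stack([c[...,0]/c[...,2]*f+p['cx'],c[...,1]/c[...,2]*f+p['cy']],-1)
E
python3 - <<'E'
from h import *
s=get_state();print({k:np.round(v,3) for k,v in s.items()})
for n in ['scene','side','wrist']:
    p=snapshot(n);save(p,n+'0');print(n,np.round(p['R'],2).tolist(),np.round(p['t'],3),p['fov_y'])
    C=cloud(p)
    for t in ['bins','stand','rail','clip','can','jar']:
        for r in regions_of(p,t)[:2]:
            m=r['pixels']&(p['depth']>0); 
            if m.sum()<20: continue
            X=C[m];print(t,round(r['score'],2),r['extent'],m.sum(),np.round(np.median(X,0),3),np.round(np.percentile(X,[2,98],axis=0),3).tolist())
E
```

```text
pics
{'clock': np.float64(0.0), 'q': array([ 1.325,  0.69 , -0.195,  1.566,  0.157,  0.903, -0.215]), 'qd': array([ 0.002, -0.   ,  0.   ,  0.   , -0.   ,  0.001,  0.001]), 'joint_torque': array([-1.0000e-03, -5.2756e+01, -1.2670e+00, -1.5343e+01, -5.3000e-02,
        7.0000e-03,  0.0000e+00]), 'tool_pos': array([ 0.172, -0.6  ,  0.238]), 'eef_rot': array([ 0.99 ,  0.139, -0.   , -0.001]), 'contact_force': array([-0.046,  0.841, -0.417]), 'moment': array([ 0.022, -0.013, -0.049]), 'opening': np.float64(1.001)}
scene [[-0.72, 0.69, -0.01], [0.44, 0.45, -0.78], [-0.54, -0.57, -0.63]] [ 0.429 -0.143  2.066] 42.629854186609755
bins 0.61 [190.3, 254.6, 346.4, 353.2] 6242 [0.765 0.029 0.033] [[0.631, -0.248, 0.003], [0.849, 0.171, 0.077]]
stand 0.86 [278.5, 199.4, 316.9, 238.0] 978 [ 0.451 -0.231  0.041] [[0.415, -0.283, 0.002], [0.482, -0.184, 0.103]]
stand 0.41 [423.4, 254.1, 442.0, 293.2] 402 [0.426 0.261 0.118] [[0.397, 0.243, 0.06], [0.444, 0.272, 0.155]]
rail 0.61 [395.2, 258.3, 466.6, 330.3] 2022 [0.429 0.277 0.018] [[0.389, 0.178, -0.0], [0.466, 0.359, 0.092]]
rail 0.41 [193.7, 217
[... 945 characters left out ...]
9, -0.002], [0.474, -0.179, 0.1]]
rail 0.74 [244.5, 306.2, 313.5, 385.1] 2137 [0.409 0.287 0.013] [[0.375, 0.187, 0.003], [0.454, 0.361, 0.096]]
clip 0.98 [276.3, 304.8, 295.6, 342.5] 423 [0.416 0.262 0.118] [[0.393, 0.246, 0.055], [0.44, 0.273, 0.154]]
clip 0.74 [276.8, 306.8, 284.3, 335.0] 172 [0.432 0.26  0.127] [[0.421, 0.246, 0.07], [0.439, 0.271, 0.154]]
can 0.87 [330.4, 260.6, 348.2, 291.5] 429 [0.464 0.012 0.054] [[0.449, -0.019, 0.002], [0.493, 0.026, 0.071]]
jar 0.51 [269.3, 213.4, 283.3, 232.9] 291 [ 0.757 -0.035  0.043] [[0.744, -0.063, 0.007], [0.786, -0.019, 0.061]]
wrist [[0.28, -0.96, -0.0], [-0.93, -0.27, 0.26], [-0.25, -0.07, -0.96]] [-0.625 -0.035  0.389] 59.63713266642408
```

View pics/scene0.png

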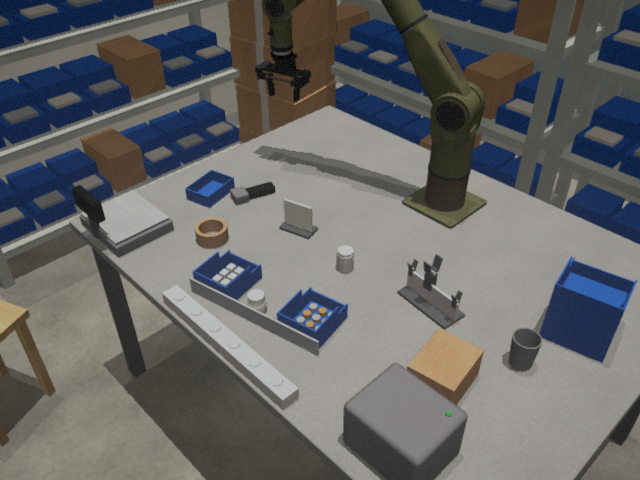

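View pics/side0.png

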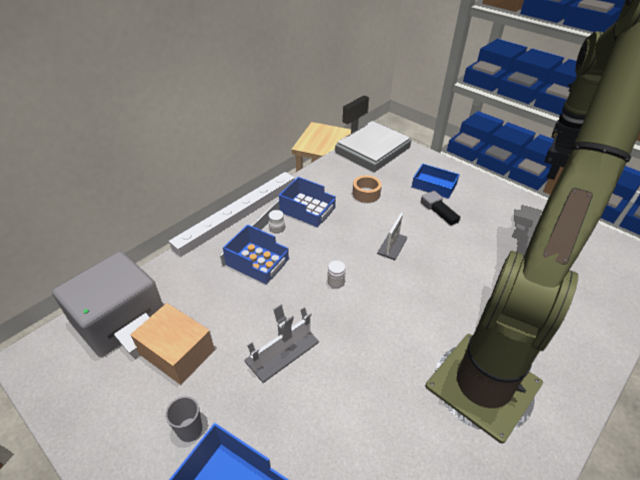

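```bash
cat > fit.py <<'E'
from h import *
from scipy.optimize import least_squares
def boxd(P,b):
    lo,hi=np.array(b[:3]),np.array(b[3:]); c=(lo+hi)/2; q=np.abs(P-c)-(hi-lo)/2
    return np.linalg.norm(np.maximum(q,0),axis=1)+np.minimum(q.max(1),0)
S=lambda *b:[v/1000 for v in b]
M={}
M['stand']=[S(-30,-55,0,30,55,10),S(-4,-50,10,4,50,100)]
M['rail']=[S(-40,-90,0,40,90,8),S(-4,-90,0,4,90,70)]
bl=[]
for s in (85,-205):
    bl+=[S(0,s,0,3,s+120,42),S(147,s,0,150,s+120,75),S(0,s,0,150,s+3,75),S(0,s+117,0,150,s+120,75)]
M['bins']=bl+[S(151,-215,0,157,215,50)]
def loc(P,x):
    c,s=np.cos(x[2]),np.sin(x[2]); d=P-np.array([x[0],x[1],0]); d=d.copy()
    return np.stack([c*d[:,0]+s*d[:,1],-s*d[:,0]+c*d[:,1],d[:,2]],1)
def res(x,P,name):
    L=loc(P,x)
    return np.min([np.abs(boxd(L,b)) for b in M[name]],axis=0)
def fit(P,name,x0s,sc=0.002):
    best=None
    for x0 in x0s:
        r=least_squares(lambda x:res(x,P,name),x0,loss='soft_l1',f_scale=sc)
        if best is None or r.cost<best.cost:best=r
    return best.x,np.median(res(best.x,P,name)),len(P)
E
cat > a.py <<'E'
from fit import *
Ps={}
for n in ['scene','side']:
    p=snapshot(n);C=cloud(p)
    for t in ['bins','stand','rail','clip']:
        r=regions_of(p,t)
        if not r: continue
        m=r[0]['pixels']&(p['depth']>0)
        m=cv2.erode(m.astype(np.uint8),np.ones((2,2)))>0
        X=C[m]; X=X[X[:,2]>0.006]
        Ps[n,t]=X
x0={'bins':[[.68,-.04,a] for a in (-.2,0,.2)],'stand':[[.45,-.23,a] for a in (-.4,0,.4)],'rail':[[.425,.27,a] for a in (-.4,0,.4)]}
for t in x0:
    for k in (['scene'],['side'],['scene','side']):
        P=np.vstack([Ps[n,t] for n in k])
        if t=='bins':P=P[P[:,2]>0.025]
        if t=='rail': P=P[P[:,2]<0.068]
        x,c,n=fit(P,t,x0[t]);print(t,k,np.round(x,4),round(c,4),n)
for n in ['scene','side']:
    X=Ps[n,'clip'];T=X[X[:,2]>.125];print(np.round(np.percentile(T,[2,50,98],axis=0),4).tolist())
E
python3 a.py
```

```text
bins ['scene'] [ 0.6608 -0.0554  0.2107] 0.0011 3533
bins ['side'] [ 0.6555 -0.0533  0.2091] 0.0009 2374
bins ['scene', 'side'] [ 0.6587 -0.0543  0.2104] 0.0012 5907
stand ['scene'] [ 0.4504 -0.236   0.2995] 0.0019 814
stand ['side'] [ 0.4434 -0.2333  0.277 ] 0.0008 522
stand ['scene', 'side'] [ 0.4444 -0.2328  0.2816] 0.0016 1336
rail ['scene'] [ 0.528  -0.5929 -1.1611] 0.0149 896
rail ['side'] [ 0.4105  0.272  -0.1132] 0.0012 1658
rail ['scene', 'side'] [ 0.4073  0.1844 -0.197 ] 0.0534 2554
[[0.3961, 0.2499, 0.1258], [0.4052, 0.2602, 0.1401], [0.4438, 0.2717, 0.1542]]
[[0.3934, 0.2471, 0.1259], [0.4322, 0.2601, 0.1394], [0.4376, 0.2733, 0.1534]]
```

Call:
send_rows(
  series=[
    {"dx": 15, "dy": -11, "dz": -5, "grip": 1},
    {"dx": 30, "dy": -23, "dz": -10},
    {"dx": 30, "dy": -23, "dz": -10},
    {"dx": 30, "dy": -23, "dz": -10},
    {"dx": 30, "dy": -23, "dz": -10},
    {"dx": 30, "dy": -23, "dz": -10},
    {"dx": 30, "dy": -23},
    {"dx": 30, "dy": -23},
    {"dx": 30, "dy": -23},
    {"dx": 30, "dy": -23},
    {"dx": 30, "dy": -23},
    {"dx": 30, "dy": -23},
    {"dx": 15, "dy": -11},
  ],
)

```text
schema error: expected keys grip, dx, dy, dz, turn
```

Call:
send_rows(
  series=[
    {"turn": -0.07},
    {"turn": -0.14},
    {"turn": -0.14},
    {"turn": -0.14},
    {"turn": -0.14},
    {"turn": -0.14},
    {"turn": -0.14},
    {"turn": -0.14},
    {"turn": -0.14},
    {"turn": -0.14},
    {"turn": -0.14},
    {"turn": -0.1},
    {"turn": 0},
  ],
)

```text
schema error: expected keys grip, dx, dy, dz, turn
```

```bash
cat >> h.py <<'E'
from scipy.spatial.transform import Rotation as Ro
def pose():
    s=get_state();R=Ro.from_quat(s['eef_rot']).as_matrix()
    return np.array(s['tool_pos']),R,np.arctan2(R[1,0],R[0,0]),s
def to(tgt,yaw):
    x,R,ph,s=pose(); d=np.array(tgt)-x
    print('t',round(float(s['clock']),2),'tcp',np.round(x,4),'yaw',round(ph,4),'tilt',np.round(R[:2,2],4),'F',np.round(s['contact_force'],1),'op',round(float(s['opening']),3))
    print('turn',round(float(-(yaw-ph)),4),'d(current axes) mm',np.round(R.T@d*1000,1))
    c,sn=np.cos(yaw),np.sin(yaw);print('d(after turn) mm',np.round([(c*d[0]+sn*d[1])*1000,(sn*d[0]-c*d[1])*1000,-d[2]*1000],1))
E
python3 - <<'E'
from fit import *
p=snapshot('wrist');save(p,'w1');C=cloud(p)
print('cam',-np.array(p['R']).T@np.array(p['t']))
to([.446,-.233,.25],.28+np.pi/2); print(pose()[3]['q'])
for t in ['stand','bins','can']:
    for r in regions_of(p,t)[:2]:
        m=r['pixels']&(p['depth']>0); m=cv2.erode(m.astype(np.uint8),np.ones((3,3)))>0
        X=C[m];print(t,round(r['score'],2),r['extent'],len(X),np.round(np.percentile(X,[2,98],axis=0),3).tolist())
        if t=='stand':
            X=X[X[:,2]>.005];print(fit(X,'stand',[[.45,-.23,a] for a in (-.4,0,.4)]))
E
```

```text
cam [ 0.23847131 -0.58186028  0.38433409]
t 1.6 tcp [ 0.1726 -0.6007  0.2387] yaw 0.2799 tilt [ 0. -0.] F [-0.3  0.3 -0.5] op 1.001
turn -1.5709 d(current axes) mm [ 364.3 -277.9  -11.3]
d(after turn) mm [277.8 364.3 -11.3]
[ 1.32478299  0.68914056 -0.19462331  1.56527394  0.15733635  0.90253219
 -0.21509707]
```

Call:
send_rows(
  series=[
    {"dx": 15, "dy": -11, "dz": -5, "turn": 0, "grip": 1},
    {"dx": 30, "dy": -23, "dz": -10, "turn": 0, "grip": 1},
    {"dx": 30, "dy": -23, "dz": -10, "turn": 0, "grip": 1},
    {"dx": 30, "dy": -23, "dz": -10, "turn": 0, "grip": 1},
    {"dx": 30, "dy": -23, "dz": -10, "turn": 0, "grip": 1},
    {"dx": 30, "dy": -23, "dz": -10, "turn": 0, "grip": 1},
    {"dx": 30, "dy": -23, "dz": 0, "turn": 0, "grip": 1},
    {"dx": 30, "dy": -23, "dz": 0, "turn": 0, "grip": 1},
    {"dx": 30, "dy": -23, "dz": 0, "turn": 0, "grip": 1},
    {"dx": 30, "dy": -23, "dz": 0, "turn": 0, "grip": 1},
    {"dx": 30, "dy": -23, "dz": 0, "turn": 0, "grip": 1},
    {"dx": 30, "dy": -23, "dz": 0, "turn": 0, "grip": 1},
    {"dx": 15, "dy": -11, "dz": 0, "turn": 0, "grip": 1},
  ],
)

```text
clock: 3.05
tool_pos: [0.4449, -0.2318, 0.2943]
eef_rot: [0.99, 0.143, 0.001, -0.001]
contact_force: [0.7, 0.6, 0.5]
opening: 1.001
```

Call:
send_rows(
  series=[
    {"dx": 0, "dy": 0, "dz": 0, "turn": -0.07, "grip": 1},
    {"dx": 0, "dy": 0, "dz": 0, "turn": -0.14, "grip": 1},
    {"dx": 0, "dy": 0, "dz": 0, "turn": -0.14, "grip": 1},
    {"dx": 0, "dy": 0, "dz": 0, "turn": -0.14, "grip": 1},
    {"dx": 0, "dy": 0, "dz": 0, "turn": -0.14, "grip": 1},
    {"dx": 0, "dy": 0, "dz": 0, "turn": -0.14, "grip": 1},
    {"dx": 0, "dy": 0, "dz": 0, "turn": -0.14, "grip": 1},
    {"dx": 0, "dy": 0, "dz": 0, "turn": -0.14, "grip": 1},
    {"dx": 0, "dy": 0, "dz": 0, "turn": -0.14, "grip": 1},
    {"dx": 0, "dy": 0, "dz": 0, "turn": -0.14, "grip": 1},
    {"dx": 0, "dy": 0, "dz": 0, "turn": -0.14, "grip": 1},
    {"dx": 0, "dy": 0, "dz": 0, "turn": -0.1, "grip": 1},
    {"dx": 0, "dy": 0, "dz": 0, "turn": 0, "grip": 1},
  ],
)

```text
clock: 4.35
tool_pos: [0.4425, -0.2357, 0.294]
eef_rot: [0.601, 0.799, 0.0, -0.0]
contact_force: [0.3, -0.1, -0.5]
opening: 1.001
```

```bash
cat > b.py <<'E'
from fit import *
p=snapshot('wrist');save(p,'w1');C=cloud(p)
print('cam',-np.array(p['R']).T@np.array(p['t']))
to([.446,-.233,.25],.28+np.pi/2); print(pose()[3]['q'])
for t in ['stand','bins','can']:
    for r in regions_of(p,t)[:2]:
        m=r['pixels']&(p['depth']>0); m=cv2.erode(m.astype(np.uint8),np.ones((3,3)))>0
        X=C[m];print(t,round(r['score'],2),r['extent'],len(X),np.round(np.percentile(X,[2,98],axis=0),3).tolist())
        if t=='stand':
            X=X[X[:,2]>.005];print(fit(X,'stand',[[.45,-.23,a] for a in (-.4,0,.4)]))
E
python3 b.py
```

```text
cam [ 0.42443696 -0.17052333  0.43962701]
t 4.4 tcp [ 0.4426 -0.2359  0.294 ] yaw 1.8489 tilt [0.0001 0.0001] F [-0.1 -0.2  0.3] op 1.003
turn -0.0019 d(current axes) mm [ 1.9  4.1 44. ]
d(after turn) mm [ 1.9  4.1 44. ]
[ 0.82304442  0.51353247 -0.66251056  1.84325677  0.39005603  0.91783071
  0.25952705]
stand 0.75 [291.8, 141.8, 349.6, 269.8] 5788 [[0.411, -0.287, 0.008], [0.479, -0.184, 0.1]]
(array([ 0.44633514, -0.23660944,  0.3098405 ]), np.float64(0.0006338908906011066), 5788)
bins 0.61 [534.1, 169.5, 637.2, 306.7] 11209 [[0.679, -0.25, 0.002], [0.794, -0.134, 0.053]]
bins 0.21 [288.9, 140.2, 347.8, 271.2] 5830 [[0.411, -0.288, 0.008], [0.479, -0.184, 0.1]]
can 0.45 [239.5, 446.7, 290.3, 457.6] 221 [[0.445, -0.567, 0.001], [0.479, -0.558, 0.014]]
```

View pics/w1.png

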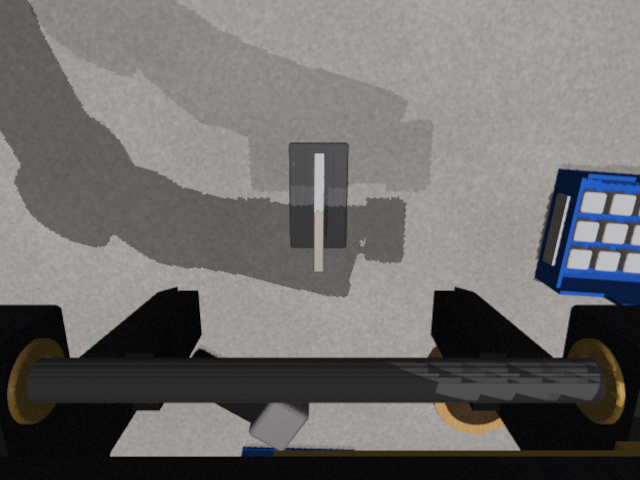

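Call:
send_rows(
  force=25,
  series=[
    {"dx": 1, "dy": 2, "dz": 20, "turn": -0.01, "grip": 1},
    {"dx": 0, "dy": 0, "dz": 35, "turn": 0, "grip": 1},
    {"dx": 0, "dy": 0, "dz": 35, "turn": 0, "grip": 1},
    {"dx": 0, "dy": 0, "dz": 35, "turn": 0, "grip": 1},
    {"dx": 0, "dy": 0, "dz": 35, "turn": 0, "grip": 1},
    {"dx": 0, "dy": 0, "dz": 35, "turn": 0, "grip": 1},
    {"dx": 0, "dy": 0, "dz": 25, "turn": 0, "grip": 1},
    {"dx": 0, "dy": 0, "dz": 15, "turn": 0, "grip": 1},
    {"dx": 0, "dy": 0, "dz": 0, "turn": 0, "grip": 0.5},
    {"dx": 0, "dy": 0, "dz": 0, "turn": 0, "grip": 0.25},
    {"dx": 0, "dy": 0, "dz": 0, "turn": 0, "grip": 0.0},
    {"dx": 0, "dy": 0, "dz": 0, "turn": 0, "grip": 0.0},
    {"dx": 0, "dy": 0, "dz": 0, "turn": 0, "grip": 0.0},
    {"dx": 0, "dy": 0, "dz": 0, "turn": 0, "grip": 0.0},
  ],
)

```text
clock: 5.95
tool_pos: [0.4445, -0.2357, 0.0592]
eef_rot: [0.598, 0.801, 0.0, 0.0]
contact_force: [-0.2, -0.2, -0.2]
opening: 0.481
```

```bash
python3 - <<'E'
from h import *
p=snapshot('wrist');save(p,'w2')
to([.446,-.233,.25],.28+np.pi/2);x,R,ph,s=pose();print(np.round(np.array(p['R'])@R,3),np.array(p['R'])@x+p['t'])
E
```

```text
t 6.0 tcp [ 0.4445 -0.2357  0.0591] yaw 1.8595 tilt [ 0.0006 -0.0003] F [ 0.   0.1 -0.3] op 0.432
turn 0.0087 d(current axes) mm [   2.     2.3 -190.9]
d(after turn) mm [   2.1    2.2 -190.9]
[[-0.     1.    -0.001]
 [-0.965 -0.    -0.264]
 [-0.264  0.001  0.965]] [-0.00080892  0.02679842  0.15838893]
```

View pics/w2.png

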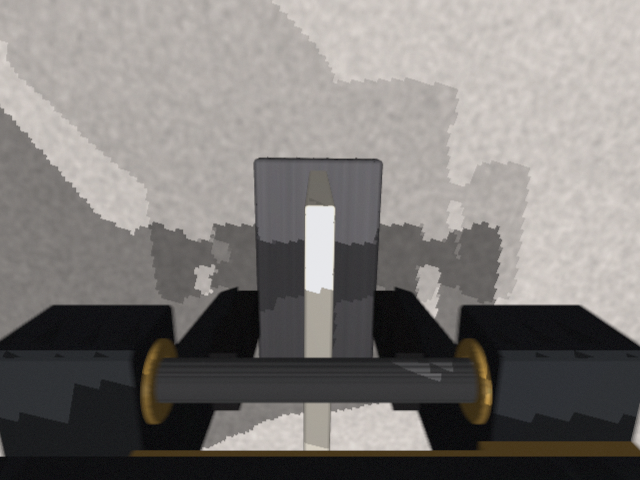

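Call:
send_rows(
  series=[
    {"dx": 0, "dy": 0, "dz": 0, "turn": 0, "grip": 0.0},
    {"dx": 0, "dy": 0, "dz": 0, "turn": 0, "grip": 0.0},
    {"dx": 0, "dy": 0, "dz": 0, "turn": 0, "grip": 0.0},
    {"dx": 0, "dy": 0, "dz": 0, "turn": 0, "grip": 0.0},
    {"dx": 0, "dy": 0, "dz": 0, "turn": 0, "grip": 0.0},
    {"dx": 0, "dy": 0, "dz": 0, "turn": 0, "grip": 0.0},
    {"dx": 0, "dy": 0, "dz": 0, "turn": 0, "grip": 0.0},
    {"dx": 0, "dy": 0, "dz": 0, "turn": 0, "grip": 0.0},
  ],
)

```text
clock: 6.8
tool_pos: [0.4441, -0.2354, 0.0586]
eef_rot: [0.598, 0.802, -0.0, -0.0]
contact_force: [-0.7, 0.6, -3.6]
opening: 0.089
```

Call:
send_rows(
  series=[
    {"dx": 0, "dy": 0, "dz": -10, "turn": 0, "grip": 0},
    {"dx": 0, "dy": 0, "dz": -25, "turn": 0, "grip": 0},
    {"dx": 0, "dy": 0, "dz": -35, "turn": 0, "grip": 0},
    {"dx": 0, "dy": 0, "dz": -35, "turn": 0, "grip": 0},
    {"dx": 5, "dy": 10, "dz": -35, "turn": 0, "grip": 0},
    {"dx": 10, "dy": 25, "dz": -20, "turn": 0, "grip": 0},
    {"dx": 15, "dy": 32, "dz": 0, "turn": 0, "grip": 0},
    {"dx": 15, "dy": 32, "dz": 0, "turn": 0, "grip": 0},
    {"dx": 15, "dy": 32, "dz": 0, "turn": 0, "grip": 0},
    {"dx": 15, "dy": 32, "dz": 0, "turn": 0, "grip": 0},
    {"dx": 15, "dy": 32, "dz": 0, "turn": 0, "grip": 0},
    {"dx": 15, "dy": 32, "dz": 0, "turn": 0, "grip": 0},
    {"dx": 8, "dy": 20, "dz": 0, "turn": 0.03, "grip": 0},
    {"dx": 0, "dy": 10, "dz": 0, "turn": 0.049, "grip": 0},
    {"dx": 0, "dy": 0, "dz": 0, "turn": 0, "grip": 0},
    {"dx": 0, "dy": 0, "dz": 0, "turn": 0, "grip": 0},
  ],
)

```text
clock: 8.4
tool_pos: [0.6574, -0.0549, 0.2186]
eef_rot: [0.629, 0.778, -0.001, -0.0]
contact_force: [0.3, -0.9, -3.3]
opening: 0.091
```

```bash
cat > c.py <<'E'
from fit import *
p=snapshot('wrist');save(p,'w3');C=cloud(p)
to([.658,-.054,.06],.21+np.pi/2)
for t in ['bins','stand']:
    for r in regions_of(p,t)[:2]:
        m=r['pixels']&(p['depth']>0); m=cv2.erode(m.astype(np.uint8),np.ones((3,3)))>0
        X=C[m];print(t,round(r['score'],2),r['extent'],len(X),np.round(np.percentile(X,[2,98],axis=0),3).tolist())
        if t=='bins':
            for lo in (.02,.035):print(fit(X[(X[:,2]>lo)&(X[:,2]<.08)],'bins',[[.66,-.05,a] for a in (.1,.21,.3)]))
E
python3 c.py
```

```text
t 8.45 tcp [ 0.6573 -0.0553  0.2186] yaw 1.781 tilt [-0.0018 -0.001 ] F [-0.5  0.2 -3. ] op 0.086
turn 0.0003 d(current axes) mm [  1.2   1.3 158.6]
d(after turn) mm [  1.1   1.  158.6]
bins 0.55 [315.6, 0.0, 561.0, 445.0] 31589 [[0.636, -0.247, 0.002], [0.821, 0.125, 0.075]]
(array([ 0.65978226, -0.05621295,  0.21433367]), np.float64(0.0003932709501001941), 11913)
(array([ 0.6597802 , -0.05631575,  0.21426152]), np.float64(0.0003951162541092901), 8807)
stand 0.74 [252.2, 159.2, 380.4, 449.7] 18322 [[0.624, -0.075, 0.168], [0.683, -0.002, 0.26]]
```

View pics/w3.png

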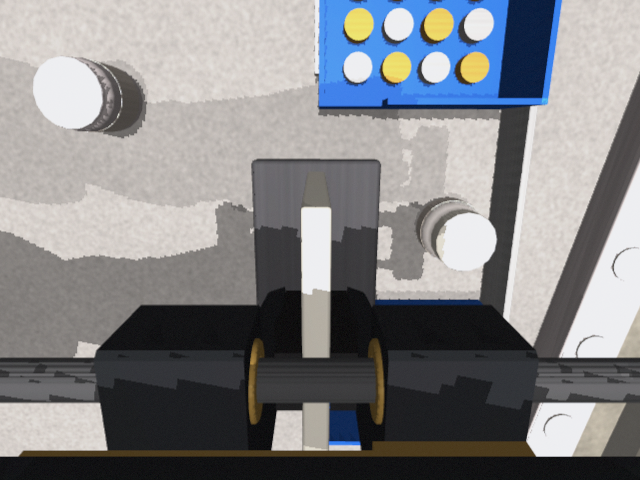

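```bash
cat > d.py <<'E'
from fit import *
p=snapshot('wrist');C=cloud(p)
x,R,ph,s=pose()
r=regions_of(p,'stand')[0]
m=r['pixels']&(p['depth']>0); m=cv2.erode(m.astype(np.uint8),np.ones((3,3)))>0
X=C[m]
for h in (.158,.16,.162):
    Y=X-[0,0,h]; Y=Y[(Y[:,2]<.104)]
    xs,c,n=fit(Y,'stand',[[.658,-.055,a] for a in (.1,.21,.3)],.001);print(h,np.round(xs,4),c,n)
to(list(x[:2]-xs[:2]+[.6598,-.0563])+[.06],.2143-xs[2]+ph)
E
python3 d.py
```

```text
0.158 [ 0.6588 -0.0565  0.2051] 0.0015787986954812153 18322
0.16 [ 0.6576 -0.0569  0.1951] 0.00044255770536716366 18322
0.162 [ 0.661  -0.0568  0.2214] 0.00202569205641035 18322
t 8.65 tcp [ 0.6579 -0.055   0.2189] yaw 1.7804 tilt [-0.0005 -0.0004] F [-0.3 -0.6 -3. ] op 0.091
turn 0.0071 d(current axes) mm [  0.6  -1.2 158.9]
d(after turn) mm [  0.6  -1.3 158.9]
```

Call:
send_rows(
  series=[
    {"dx": 1, "dy": 2, "dz": 10, "turn": -0.003, "grip": 0},
    {"dx": 0, "dy": 0, "dz": 25, "turn": 0, "grip": 0},
    {"dx": 0, "dy": 0, "dz": 30, "turn": 0, "grip": 0},
    {"dx": 0, "dy": 0, "dz": 30, "turn": 0, "grip": 0},
    {"dx": 0, "dy": 0, "dz": 25, "turn": 0, "grip": 0},
    {"dx": 0, "dy": 0, "dz": 15, "turn": 0, "grip": 0},
    {"dx": 0, "dy": 0, "dz": 10, "turn": 0, "grip": 0},
    {"dx": 0, "dy": 0, "dz": 6, "turn": 0, "grip": 0},
    {"dx": 0, "dy": 0, "dz": 4, "turn": 0, "grip": 0},
    {"dx": 0, "dy": 0, "dz": 3, "turn": 0, "grip": 0},
    {"dx": 0, "dy": 0, "dz": 1.5, "turn": 0, "grip": 0},
    {"dx": 0, "dy": 0, "dz": 0, "turn": 0, "grip": 0},
    {"dx": 0, "dy": 0, "dz": 0, "turn": 0, "grip": 0},
  ],
)

```text
clock: 9.95
tool_pos: [0.6606, -0.0528, 0.0597]
eef_rot: [0.628, 0.778, 0.0, 0.0]
contact_force: [0.2, 0.2, -3.5]
opening: 0.085
```

Call:
send_rows(
  series=[
    {"dx": -1.5, "dy": 0, "dz": 0, "turn": 0, "grip": 0},
    {"dx": 0, "dy": 0, "dz": 0.7, "turn": 0, "grip": 0},
    {"dx": 0, "dy": 0, "dz": 0.5, "turn": 0, "grip": 0},
    {"dx": 0, "dy": 0, "dz": 0, "turn": 0, "grip": 0},
  ],
)

```text
clock: 10.35
tool_pos: [0.6609, -0.0547, 0.0586]
eef_rot: [0.628, 0.778, -0.0, 0.0]
contact_force: [-1.0, -1.6, 2.7]
opening: 0.093
```

```bash
python3 - <<'E'
from h import *
to([.6598,-.0555,.0586],.2115+np.pi/2)
E
```

```text
t 10.35 tcp [ 0.6609 -0.0547  0.0586] yaw 1.7835 tilt [ 0.0006 -0.0007] F [-1.  -1.6  2.7] op 0.093
turn 0.0012 d(current axes) mm [-0.6 -1.2  0. ]
d(after turn) mm [-0.6 -1.2  0. ]
```

Call:
send_rows(
  series=[
    {"dx": 0, "dy": 0, "dz": 0, "turn": 0, "grip": 0.3},
    {"dx": 0, "dy": 0, "dz": 0, "turn": 0, "grip": 0.5},
    {"dx": 0, "dy": 0, "dz": 0, "turn": 0, "grip": 0.7},
    {"dx": 0, "dy": 0, "dz": 0, "turn": 0, "grip": 0.7},
    {"dx": 0, "dy": 0, "dz": -10, "turn": 0, "grip": 0.7},
    {"dx": 0, "dy": 0, "dz": -25, "turn": 0, "grip": 0.7},
    {"dx": 0, "dy": 0, "dz": -35, "turn": 0, "grip": 0.8},
    {"dx": 0, "dy": 0, "dz": -35, "turn": 0, "grip": 1},
    {"dx": 0, "dy": 0, "dz": -35, "turn": 0, "grip": 1},
    {"dx": 0, "dy": 0, "dz": -35, "turn": 0, "grip": 1},
    {"dx": 0, "dy": 0, "dz": -35, "turn": 0, "grip": 1},
    {"dx": 0, "dy": 0, "dz": -20, "turn": 0, "grip": 1},
    {"dx": 0, "dy": 0, "dz": 0, "turn": 0, "grip": 1},
  ],
)

```text
clock: 11.65
tool_pos: [0.6624, -0.0536, 0.2924]
eef_rot: [0.628, 0.778, 0.003, 0.003]
contact_force: [-0.3, -0.3, 0.4]
opening: 1.0
```

```bash
cat > e.py <<'E'
from fit import *
import sys
for n in sys.argv[2:]:
    p=snapshot(n);save(p,n+sys.argv[1]);C=cloud(p); print(n)
    for t in ['bins','stand']:
        for r in regions_of(p,t)[:1]:
            m=r['pixels']&(p['depth']>0); m=cv2.erode(m.astype(np.uint8),np.ones((3,3)))>0
            X=C[m]; X=X[(X[:,2]>(.03 if t=='bins' else .006))&(X[:,2]<.11)]
            x,c,k=fit(X,t,[[.66,-.05,a] for a in (.1,.21,.3)],.001);print(t,r['score'],r['extent'],np.round(x,4),round(c,4),k)
to([.658,-.054,.06],.21+np.pi/2)
E
python3 e.py 4 wrist scene side
```

```text
wrist
bins 0.85 [303.9, 0.4, 499.8, 412.3] [ 0.6598 -0.0565  0.2138] 0.0003 9018
stand 0.81 [281.7, 140.2, 341.6, 268.9] [ 0.662  -0.0558  0.2455] 0.0006 5605
scene
bins 0.96 [192.3, 251.8, 345.1, 356.9] [ 0.6604 -0.0556  0.208 ] 0.001 2997
stand 0.83 [263.7, 256.8, 305.2, 297.8] [ 0.661  -0.0521  0.1955] 0.0017 902
side
bins 0.77 [216.6, 177.8, 338.2, 284.2] [ 0.6558 -0.053   0.2077] 0.0009 1973
stand 0.62 [287.8, 213.9, 318.7, 255.7] [ 0.6594 -0.0538  0.2128] 0.0009 555
t 12.1 tcp [ 0.6602 -0.0543  0.2871] yaw 1.784 tilt [-0.0016 -0.    ] F [ 0.1 -0.8  0.5] op 0.996
turn 0.0032 d(current axes) mm [  0.7  -1.8 227.1]
d(after turn) mm [  0.8  -2.1 227.1]
```

View pics/wrist4.png

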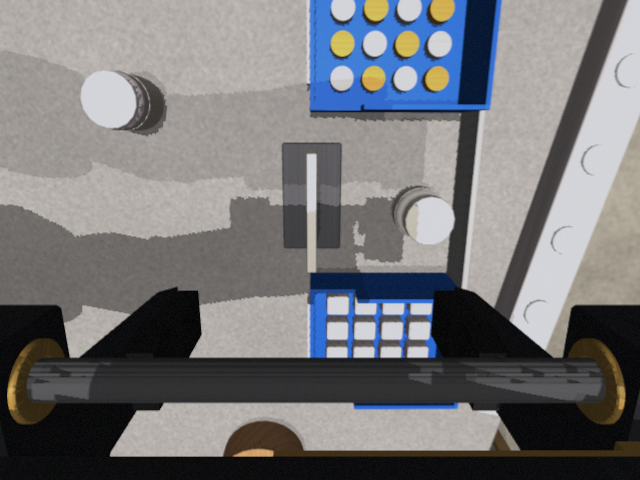

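Call:
send_rows(
  series=[
    {"dx": 15, "dy": -7, "dz": -5, "turn": 0, "grip": 1},
    {"dx": 30, "dy": -14, "dz": -10, "turn": 0, "grip": 1},
    {"dx": 30, "dy": -14, "dz": 0, "turn": 0, "grip": 1},
    {"dx": 30, "dy": -14, "dz": 0, "turn": 0, "grip": 1},
    {"dx": 30, "dy": -14, "dz": 0, "turn": 0, "grip": 1},
    {"dx": 30, "dy": -14, "dz": 0, "turn": 0, "grip": 1},
    {"dx": 30, "dy": -14, "dz": 0, "turn": 0, "grip": 1},
    {"dx": 30, "dy": -14, "dz": 0, "turn": 0, "grip": 1},
    {"dx": 30, "dy": -14, "dz": 0, "turn": 0, "grip": 1},
    {"dx": 30, "dy": -14, "dz": 0, "turn": 0, "grip": 1},
    {"dx": 30, "dy": -14, "dz": 0, "turn": 0, "grip": 1},
    {"dx": 30, "dy": -14, "dz": 0, "turn": 0, "grip": 1},
    {"dx": 15, "dy": -7, "dz": 0, "turn": 0.05, "grip": 1},
    {"dx": 0, "dy": 0, "dz": 0, "turn": 0.13, "grip": 1},
    {"dx": 0, "dy": 0, "dz": 0, "turn": 0.1, "grip": 1},
    {"dx": 0, "dy": 0, "dz": 0, "turn": 0.046, "grip": 1},
    {"dx": 0, "dy": 0, "dz": 0, "turn": 0, "grip": 1},
  ],
)

```text
clock: 13.8
tool_pos: [0.4202, 0.2622, 0.3029]
eef_rot: [0.746, 0.666, -0.0, 0.0]
contact_force: [0.1, -0.4, 0.6]
opening: 1.003
```

```bash
cat > f.py <<'E'
from fit import *
import sys
p=snapshot('wrist');save(p,'w5');C=cloud(p)
to([.418,.262,.122],-.113+np.pi/2);x,R,ph,s=pose()
for t in ['rail','clip','clip_a']:
    for r in regions_of(p,t)[:2]:
        m=r['pixels']&(p['depth']>0); m=cv2.erode(m.astype(np.uint8),np.ones((3,3)))>0
        X=C[m];print(t,r['score'],r['extent'],len(X))
        if t=='rail':
            Y=X[(X[:,2]>.004)&(X[:,2]<.07)];print(fit(Y,'rail',[[.42,.27,a] for a in (-.3,-.11,.1)],.001))
        elif len(X): 
            T=X[X[:,2]>.12]; L=(T-x)@R; print('tool frame (mm) tails pct',np.round(np.percentile(L,[1,25,50,75,99],axis=0)*1000,1).tolist(), T[:,2].max())
E
python3 f.py
```

```text
t 13.85 tcp [0.4202 0.2621 0.3029] yaw 1.4592 tilt [-0.0001 -0.0003] F [ 0.5  0.2 -0.1] op 1.0
turn 0.0014 d(current axes) mm [ -0.3  -2.2 180.9]
d(after turn) mm [ -0.4  -2.2 180.9]
rail 0.81 [276.5, 93.0, 354.1, 300.9] 10003
(array([ 0.42148394,  0.26823411, -0.11515243]), np.float64(0.001356405669623386), 8736)
clip 0.95 [282.2, 193.6, 307.0, 248.3] 725
tool frame (mm) tails pct [[-14.1, -24.0, 149.0], [-9.0, -21.5, 151.4], [-3.2, -19.3, 160.1], [2.4, -16.8, 171.7], [7.6, -8.3, 182.8]] 0.15451026937556814
clip 0.72 [319.7, 193.9, 349.5, 248.8] 841
tool frame (mm) tails pct [[-14.9, 4.9, 149.0], [-9.2, 14.9, 151.3], [-3.3, 17.5, 161.2], [2.4, 19.9, 172.9], [7.6, 22.8, 182.8]] 0.15457546499785876
clip_a 0.95 [282.2, 193.6, 307.0, 248.3] 725
tool frame (mm) tails pct [[-14.1, -24.0, 149.0], [-9.0, -21.5, 151.4], [-3.2, -19.3, 160.1], [2.4, -16.8, 171.7], [7.6, -8.3, 182.8]] 0.15451026937556814
clip_a 0.72 [319.7, 193.9, 349.5, 248.8] 841
tool frame (mm) tails pct [[-14.9, 4.9, 149.0], [-9.2, 14.9, 151.3], [-3.3, 17.5, 161.2], [2.4, 19.9, 172.9], [7.6, 22.8, 182.8]] 0.15457546499785876
```

View pics/w5.png

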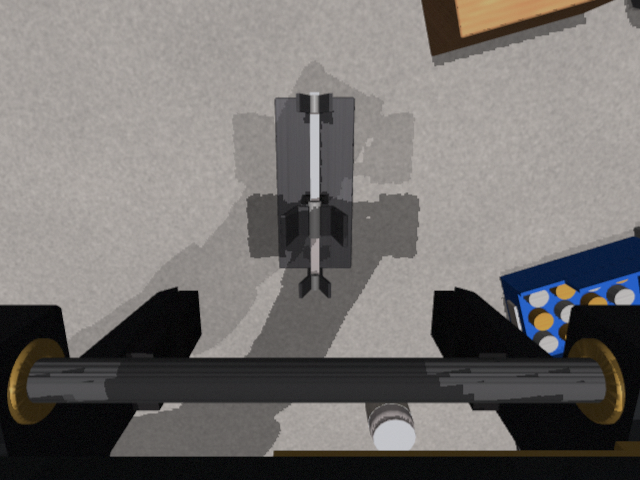

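Call:
send_rows(
  force=30,
  series=[
    {"dx": -3, "dy": -0.8, "dz": 15, "turn": 0, "grip": 1},
    {"dx": 0, "dy": 0, "dz": 30, "turn": 0, "grip": 1},
    {"dx": 0, "dy": 0, "dz": 35, "turn": 0, "grip": 1},
    {"dx": 0, "dy": 0, "dz": 35, "turn": 0, "grip": 1},
    {"dx": 0, "dy": 0, "dz": 30, "turn": 0, "grip": 1},
    {"dx": 0, "dy": 0, "dz": 20, "turn": 0, "grip": 1},
    {"dx": 0, "dy": 0, "dz": 15, "turn": 0, "grip": 1},
    {"dx": 0, "dy": 0, "dz": 0, "turn": 0, "grip": 0.7},
    {"dx": 0, "dy": 0, "dz": 0, "turn": 0, "grip": 0.65},
  ],
)

```text
clock: 14.9
tool_pos: [0.4193, 0.2594, 0.1231]
eef_rot: [0.746, 0.666, -0.0, -0.0]
contact_force: [-0.3, 0.3, 0.2]
opening: 0.84
```

```bash
python3 - <<'E'
from h import *
p=snapshot('wrist');save(p,'w6')
to([.4202,.2591,.122],-.115+np.pi/2)
E
```

```text
t 14.95 tcp [0.4195 0.2595 0.1236] yaw 1.4579 tilt [0.0007 0.0008] F [-0.5  0.2  1. ] op 0.798
turn 0.0022 d(current axes) mm [-0.4  0.7  1.6]
d(after turn) mm [-0.4  0.7  1.6]
```

View pics/w6.png

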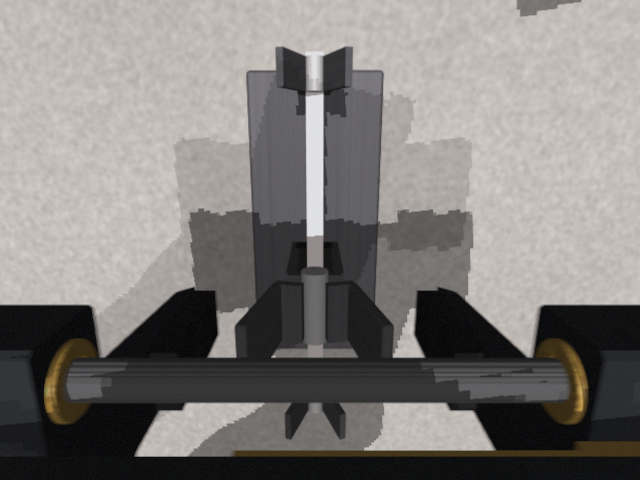

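Call:
send_rows(
  force=30,
  series=[
    {"dx": 0, "dy": 0, "dz": 1, "turn": 0, "grip": 0.6},
    {"dx": 0, "dy": 0, "dz": 0, "turn": 0, "grip": 0},
    {"dx": 0, "dy": 0, "dz": 0, "turn": 0, "grip": 0},
    {"dx": 0, "dy": 0, "dz": 0, "turn": 0, "grip": 0},
    {"dx": 0, "dy": 0, "dz": 0, "turn": 0, "grip": 0},
    {"dx": 0, "dy": 0, "dz": 0, "turn": 0, "grip": 0},
    {"dx": 0, "dy": 0, "dz": 0, "turn": 0, "grip": 0},
    {"dx": 0, "dy": 0, "dz": 0, "turn": 0, "grip": 0},
    {"dx": 0, "dy": 0, "dz": 0, "turn": 0, "grip": 0},
    {"dx": 0, "dy": 0, "dz": 0, "turn": 0, "grip": 0},
  ],
)

```text
clock: 15.95
tool_pos: [0.4191, 0.2592, 0.1219]
eef_rot: [0.746, 0.666, -0.0, 0.0]
contact_force: [0.1, -0.7, -1.8]
opening: 0.332
```

```bash
python3 - <<'E'
from h import *
p=snapshot('wrist');save(p,'w7')
to([.4202,.2591,.122],-.115+np.pi/2)
E
```

```text
t 16.0 tcp [0.4191 0.2592 0.122 ] yaw 1.4579 tilt [ 0.     -0.0001] F [-1.3  0.8 -0.8] op 0.329
turn 0.0021 d(current axes) mm [ 0.1  1.1 -0. ]
d(after turn) mm [ 0.1  1.1 -0. ]
```

View pics/w7.png

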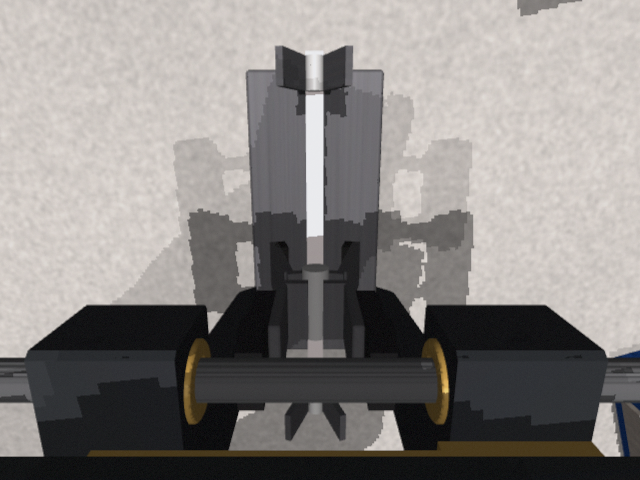

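Call:
send_rows(
  series=[
    {"dx": 0, "dy": 0, "dz": -3, "turn": 0, "grip": 0},
    {"dx": 0, "dy": 0, "dz": -8, "turn": 0, "grip": 0},
    {"dx": 0, "dy": 0, "dz": -15, "turn": 0, "grip": 0},
    {"dx": 0, "dy": 0, "dz": -20, "turn": 0, "grip": 0},
    {"dx": 0, "dy": 0, "dz": -25, "turn": 0, "grip": 0},
    {"dx": 0, "dy": 0, "dz": -25, "turn": 0, "grip": 0},
    {"dx": 0, "dy": 0, "dz": -25, "turn": 0, "grip": 0},
    {"dx": 0, "dy": 0, "dz": -15, "turn": 0, "grip": 0},
    {"dx": 0, "dy": 0, "dz": 0, "turn": 0, "grip": 0},
  ],
)

```text
clock: 16.9
tool_pos: [0.4201, 0.2601, 0.2604]
eef_rot: [0.746, 0.666, 0.002, 0.0]
contact_force: [-0.7, 0.8, -0.5]
opening: 0.336
```

```bash
python3 - <<'E'
from h import *
p=snapshot('wrist');save(p,'w8'); C=cloud(p)
to([.6605,-.0553,.146],.211+np.pi/2);x,R,ph,s=pose()
for r in regions_of(p,'clip')[:3]:
    m=r['pixels']&(p['depth']>0); m=cv2.erode(m.astype(np.uint8),np.ones((3,3)))>0
    L=(C[m]-x)@R*1000;print(r['score'],r['extent'],np.round(np.percentile(L,[2,50,98],axis=0),1).tolist())
for n in ('side','scene'):
    p=snapshot(n);save(p,n+'8')
    for r in regions_of(p,'clip')[:2]: print(n,r['score'],r['extent'])
    u,v=proj(p,x).astype(int);cv2.imwrite('pics/%s8c.png'%n,cv2.resize(p['img'][max(v-70,0):v+90,u-100:u+100,::-1],None,fx=4,fy=4)[:600])
E
```

```text
t 16.95 tcp [0.4195 0.2594 0.259 ] yaw 1.4575 tilt [0.002  0.0012] F [-0.4  0.6 -1. ] op 0.334
turn -0.3243 d(current axes) mm [-285.6  274.8  113.1]
d(after turn) mm [-358.2  169.7  113. ]
0.74 [265.6, 240.6, 306.5, 357.4] [[-11.1, -21.0, -31.6], [6.6, -10.0, 4.8], [11.3, -3.0, 59.9]]
0.72 [267.8, 239.4, 362.7, 357.2] [[-12.2, -19.2, -31.4], [6.2, 0.9, 5.2], [13.8, 20.5, 58.5]]
0.58 [322.5, 241.3, 365.9, 358.0] [[-11.1, 4.8, -31.5], [6.7, 12.0, 4.8], [11.3, 21.0, 56.4]]
side 0.75 [282.6, 292.7, 293.5, 311.4]
side 0.64 [274.1, 278.0, 295.5, 308.8]
scene 0.74 [424.1, 217.5, 446.9, 256.3]
scene 0.61 [429.4, 230.2, 437.6, 252.0]
```

View pics/w8.png

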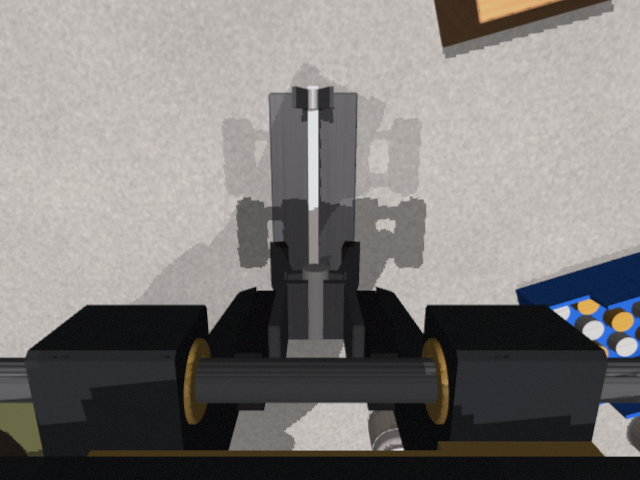

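View pics/side8c.png

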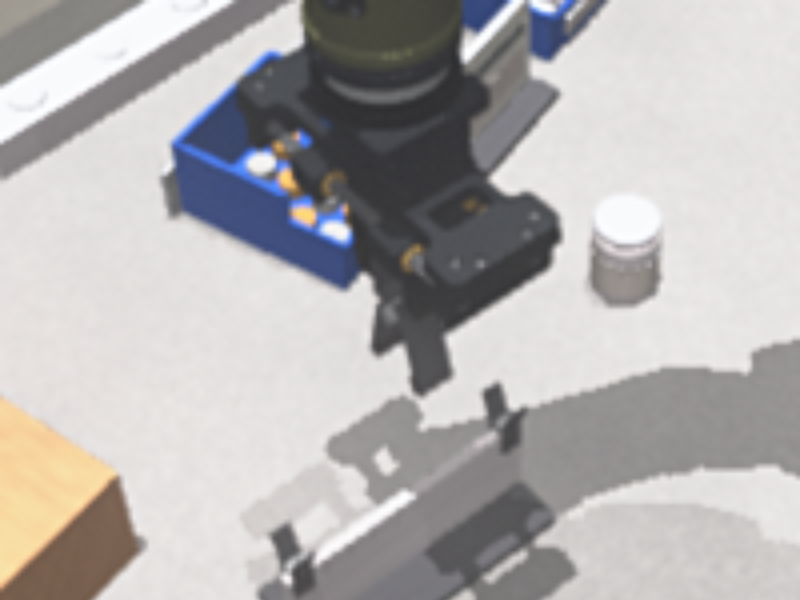

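Call:
send_rows(
  series=[
    {"dx": -10, "dy": 10, "dz": 0, "turn": 0, "grip": 0},
    {"dx": -20, "dy": 19, "dz": 0, "turn": 0, "grip": 0},
    {"dx": -25, "dy": 24, "dz": 0, "turn": 0, "grip": 0},
    {"dx": -25, "dy": 24, "dz": 0, "turn": 0, "grip": 0},
    {"dx": -25, "dy": 24, "dz": 0, "turn": 0, "grip": 0},
    {"dx": -25, "dy": 24, "dz": 0, "turn": 0, "grip": 0},
    {"dx": -25, "dy": 24, "dz": 0, "turn": 0, "grip": 0},
    {"dx": -25, "dy": 24, "dz": 0, "turn": 0, "grip": 0},
    {"dx": -25, "dy": 24, "dz": 0, "turn": 0, "grip": 0},
    {"dx": -25, "dy": 24, "dz": 0, "turn": 0, "grip": 0},
    {"dx": -25, "dy": 24, "dz": 0, "turn": 0, "grip": 0},
    {"dx": -20, "dy": 19, "dz": 0, "turn": 0, "grip": 0},
    {"dx": -10, "dy": 10, "dz": 0, "turn": -0.04, "grip": 0},
    {"dx": 0, "dy": 0, "dz": 0, "turn": -0.1, "grip": 0},
    {"dx": 0, "dy": 0, "dz": 0, "turn": -0.1, "grip": 0},
    {"dx": 0, "dy": 0, "dz": 0, "turn": -0.08, "grip": 0},
    {"dx": 0, "dy": 0, "dz": 0, "turn": 0, "grip": 0},
    {"dx": 0, "dy": 0, "dz": 0, "turn": 0, "grip": 0},
  ],
)

```text
clock: 19.0
tool_pos: [0.659, -0.056, 0.2574]
eef_rot: [0.631, 0.775, -0.001, -0.0]
contact_force: [-0.3, -0.5, -0.4]
opening: 0.333
```

```bash
cat > g.py <<'E'
from fit import *
import sys
p=snapshot('wrist');save(p,'w'+sys.argv[1]); C=cloud(p)
to([.6607,-.0553,.146],.211+np.pi/2);x,R,ph,s=pose()
for r in regions_of(p,'clip')[:3]:
    m=r['pixels']&(p['depth']>0); m=cv2.erode(m.astype(np.uint8),np.ones((3,3)))>0
    L=(C[m]-x)@R*1000;print(r['score'],r['extent'],np.round(np.percentile(L,[2,50,98],axis=0),1).tolist())
for r in regions_of(p,'stand')[:1]:
    m=r['pixels']&(p['depth']>0); m=cv2.erode(m.astype(np.uint8),np.ones((3,3)))>0
    X=C[m]; X=X[(X[:,2]>.006)&(X[:,2]<.11)]
    print('stand',r['score'],fit(X,'stand',[[.66,-.05,a] for a in (.1,.21,.3)],.001))
    T=X[(X[:,2]>.092)];L=(T-x)@R*1000;print('card top in tool',np.round(np.percentile(L,[1,50,99],axis=0),1).tolist())
E
python3 g.py 9
```

```text
t 19.05 tcp [ 0.6591 -0.0557  0.2576] yaw 1.7755 tilt [-0.0007 -0.0005] F [ 0.1 -0.5 -0.2] op 0.333
turn -0.0063 d(current axes) mm [1.000e-01 1.700e+00 1.116e+02]
d(after turn) mm [1.000e-01 1.700e+00 1.116e+02]
0.87 [322.1, 237.5, 364.3, 356.9] [[-12.5, 3.9, -29.7], [5.1, 11.5, 6.4], [10.1, 21.2, 60.1]]
0.71 [265.5, 239.1, 361.3, 358.2] [[-13.5, -19.6, -29.8], [4.9, 0.3, 6.8], [12.4, 19.2, 58.2]]
0.67 [266.7, 239.8, 307.9, 358.2] [[-12.6, -21.5, -30.0], [5.4, -10.6, 6.4], [10.0, -3.3, 61.1]]
stand 0.76 (array([ 0.66161196, -0.05628664,  0.2027146 ]), np.float64(0.0006109588785383601), 6533)
card top in tool [[-29.8, -1.4, 156.5], [11.6, 2.3, 158.1], [48.6, 6.1, 159.8]]
```

View pics/w9.png

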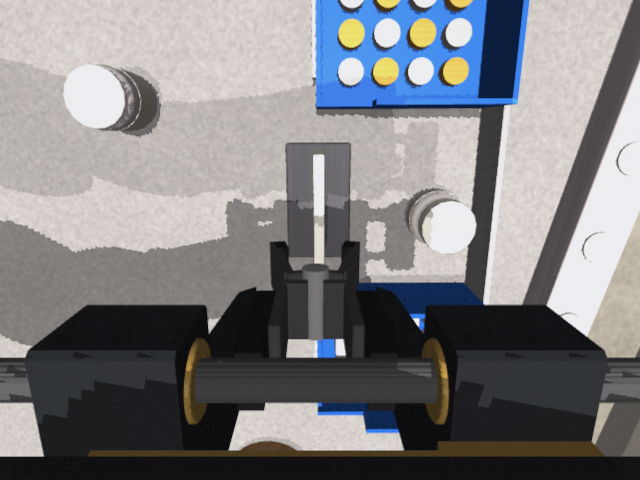

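Call:
send_rows(
  series=[
    {"dx": 0, "dy": 2.3, "dz": 8, "turn": -0.006, "grip": 0},
    {"dx": 0, "dy": 0, "dz": 15, "turn": 0, "grip": 0},
    {"dx": 0, "dy": 0, "dz": 20, "turn": 0, "grip": 0},
    {"dx": 0, "dy": 0, "dz": 20, "turn": 0, "grip": 0},
    {"dx": 0, "dy": 0, "dz": 12, "turn": 0, "grip": 0},
    {"dx": 0, "dy": 0, "dz": 7, "turn": 0, "grip": 0},
    {"dx": 0, "dy": 0, "dz": 0, "turn": 0, "grip": 0},
    {"dx": 0, "dy": 0, "dz": 0, "turn": 0, "grip": 0},
  ],
)

```text
clock: 19.95
tool_pos: [0.662, -0.0543, 0.1765]
eef_rot: [0.628, 0.778, 0.0, 0.0]
contact_force: [0.2, -1.1, -1.1]
opening: 0.334
```

```bash
python3 g.py 10
```

```text
t 20.0 tcp [ 0.6622 -0.0542  0.1769] yaw 1.7838 tilt [0.0017 0.0001] F [ 0.  -0.5 -2. ] op 0.334
turn 0.002 d(current axes) mm [-0.7 -1.7 30.9]
d(after turn) mm [-0.7 -1.7 30.9]
0.82 [267.9, 241.2, 307.4, 359.0] [[-12.3, -21.5, -29.7], [5.4, -10.6, 6.5], [10.3, -3.3, 60.7]]
0.77 [263.3, 237.9, 366.3, 353.0] [[-13.1, -20.0, -29.5], [4.9, 0.3, 7.0], [12.8, 19.7, 60.0]]
0.56 [321.0, 240.4, 362.8, 359.3] [[-12.1, 4.2, -29.5], [5.5, 11.4, 6.6], [10.4, 20.9, 60.6]]
stand 0.94 (array([ 0.6576755 , -0.03796102,  0.24629167]), np.float64(0.000601498648305894), 8143)
card top in tool [[-3.9, -4.9, 75.8], [23.2, -0.9, 77.5], [48.3, 2.9, 79.4]]
```

View pics/w10.png

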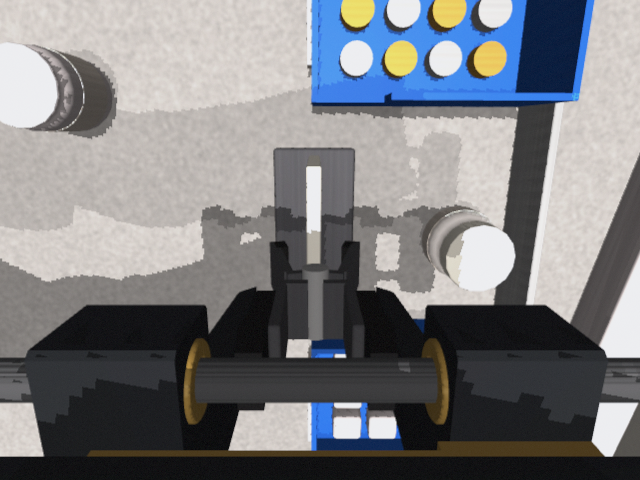

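Call:
send_rows(
  series=[
    {"dx": -1, "dy": -0.8, "dz": 2, "turn": 0, "grip": 0},
    {"dx": 0, "dy": 0, "dz": 5, "turn": 0, "grip": 0},
    {"dx": 0, "dy": 0, "dz": 7, "turn": 0, "grip": 0},
    {"dx": 0, "dy": 0, "dz": 7, "turn": 0, "grip": 0},
    {"dx": 0, "dy": 0, "dz": 5, "turn": 0, "grip": 0},
    {"dx": 0, "dy": 0, "dz": 3, "turn": 0, "grip": 0},
    {"dx": 0, "dy": 0, "dz": 2, "turn": 0, "grip": 0},
    {"dx": 0, "dy": 0, "dz": 0, "turn": 0, "grip": 0},
    {"dx": 0, "dy": 0, "dz": 0, "turn": 0, "grip": 0},
    {"dx": 0, "dy": 0, "dz": 0, "turn": 0, "grip": 0},
  ],
)

```text
clock: 21.1
tool_pos: [0.6612, -0.0555, 0.1453]
eef_rot: [0.628, 0.778, 0.0, 0.0]
contact_force: [0.0, -0.7, 0.2]
opening: 0.334
```

```bash
python3 g.py 11; python3 - <<'E'
from h import *
x,R,ph,s=pose()
for n in ('side','scene'):
    p=snapshot(n)
    u,v=proj(p,x).astype(int);cv2.imwrite('pics/%s11c.png'%n,cv2.resize(p['img'][max(v-50,0):v+70,u-80:u+80,::-1],None,fx=5,fy=5,interpolation=cv2.INTER_CUBIC))
E
```

```text
t 21.15 tcp [ 0.6612 -0.0555  0.1453] yaw 1.7838 tilt [ 0.0006 -0.    ] F [ 0.1 -0.  -1. ] op 0.332
turn 0.002 d(current axes) mm [ 0.3 -0.4 -0.7]
d(after turn) mm [ 0.3 -0.4 -0.7]
0.97 [266.3, 239.8, 309.8, 358.6] [[-11.7, -21.2, -30.2], [5.6, -10.5, 6.2], [10.3, -3.4, 59.4]]
0.97 [324.0, 237.7, 365.3, 356.1] [[-12.1, 4.4, -29.9], [5.8, 11.6, 6.2], [10.3, 21.1, 58.9]]
0.56 [308.3, 1.8, 636.2, 449.4] [[-165.8, 1.5, 70.5], [101.7, 107.8, 127.3], [139.3, 152.0, 142.9]]
stand 0.76 (array([ 0.66012407, -0.04946558,  0.17827277]), np.float64(0.0005918482483645519), 9063)
card top in tool [[-43.6, -3.4, 44.4], [25.6, 0.4, 45.9], [49.5, 4.2, 47.7]]
```

View pics/w11.png

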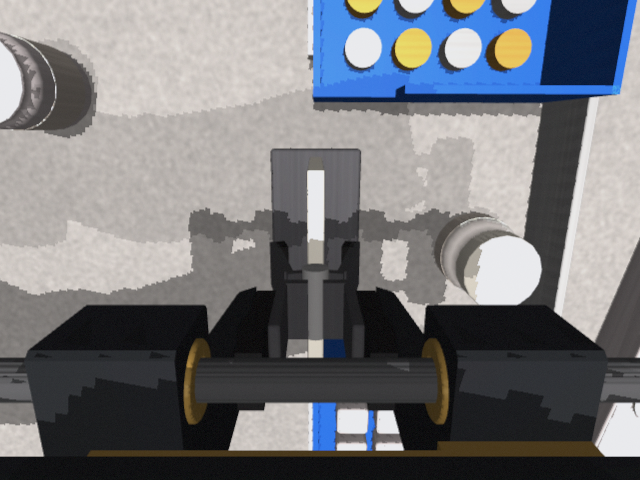

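View pics/side11c.png

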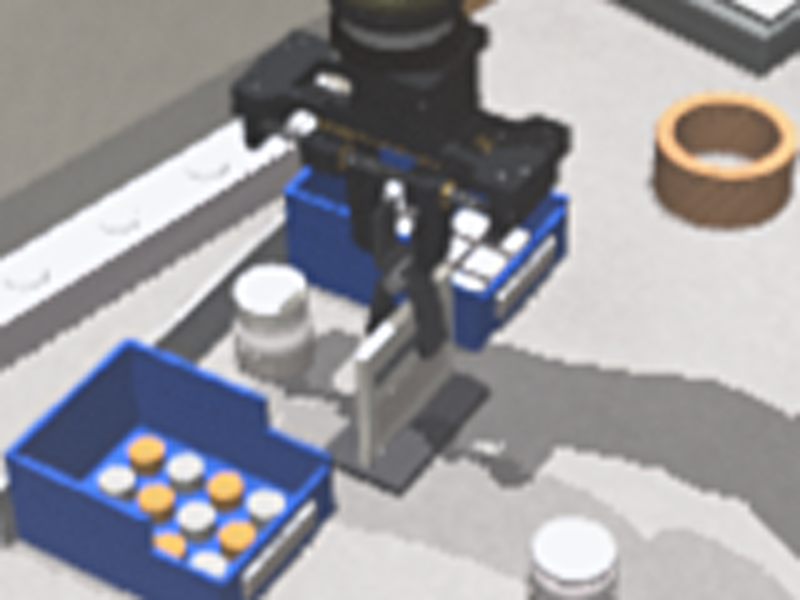

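View pics/scene11c.png

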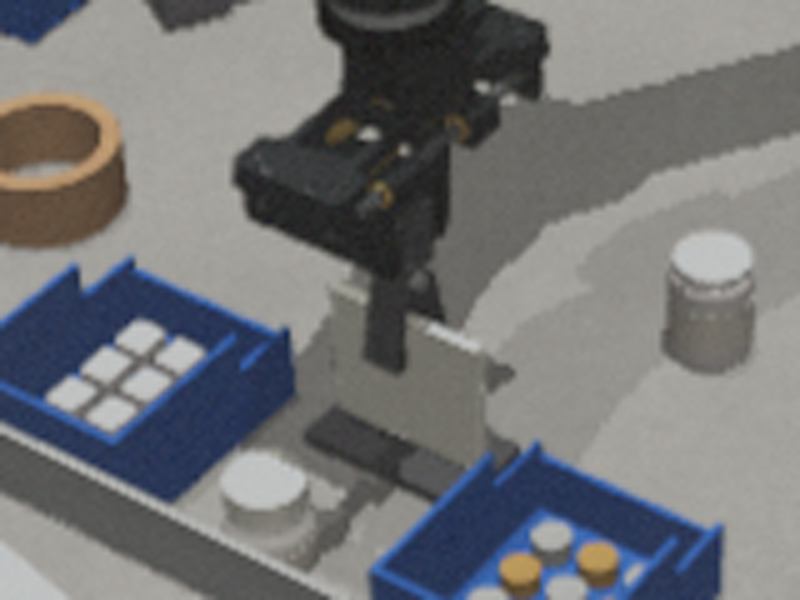

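```bash
python3 -c "
from plant import *
print(finish_job())"
```

```text
the job is handed in; nothing more can be done
None
```

The stock card is standing in the gap and released. The large clip is off the rail and held open over the middle of the card's top edge. I handed the job in at about 21 s, still holding the clip at 30 N.

**Card:** The wrist, scene and side cameras put the card 0.6 to 3.6 mm behind the line of the front walls. Its sideways offset from mid-gap came out between −0.8 and +3.5 mm. By eye in the wrist picture, the card lines up with the bins' front walls.

**Clip:** The gripper opening reads 0.33, about 29 mm, so the tails are squeezed to the stop. The wrist depth puts the card about 0.4 mm off the middle of the jaws, so each side has a clear gap. The clip is within about 1 mm of the middle of the card's width. The jaw tips hang about 20 mm below the top edge, worked out from the clip's parked height rather than seen directly. The wrist force is about 1 N or less, so nothing is touching the card.

**Where checks disagreed:**
- The scene and side cameras differ from each other by up to about 5 mm.
- The angle fits of the standing card varied from 0.20 to 0.25 rad, against 0.21 for the bins. I went by the gripper's own angle of 0.213 rad instead.
- The last card-position fit, with the clip partly hiding the card, was unreliable, so I ignored it and used the top-edge depth.

The can and jar still stand. I took no position readings on the bystanders after the moves.

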